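# Make up two chromatography run kits

### The arm

A 7-joint arm with a two-finger parallel gripper is mounted at the origin on the work surface. World frame = base frame: x ahead of the robot, y to its left, z up, the work surface at z = 0. Lengths are in m, angles in rad, forces in N, time in s.
With the tool pointing down it reaches from about 0.4 to 0.75 m from the base axis. Payload 19.5 kg.
Tool frame: the origin (TCP) lies midway between the tips of the shut fingers; the grasp point (between the pads) lies 19 mm behind it (hold_point_z is the distance from the TCP to the grasp point, in m); z points along the fingers, y is the direction in which the jaws open and shut (so a half turn about z gives the same grasp; the last joint's range is limited). The gripper opens to 85 mm and grips with 20 to 120 N. Pads are 22 mm wide; open, the fingers measure 114 mm over their backs; the gripper's body (76 mm by 85 mm) begins 54 mm behind the grasp point. The pads swing forward as they close: fully open they stand 13 mm farther back than shut.
Start: joints at [1.141, 0.707, -0.028, 1.485, 0.022, 0.951, -0.075], TCP at [0.217, -0.532, 0.231] pointing down, gripper open.
Joint ranges: [-2.71, 2.71], [-0.32, 2.16], [-1.57, 1.52], [0, 2.45], [-1.46, 4.6], [0, 2.02], [-2.83, 2.83]. Speed limits (rad/s): [1.89, 1.89, 2.57, 2.57, 3.01, 3.01, 3.01].

### API

Orientations are given as a rotation vector (axis times angle).
In Python, from bench import get_obs, snapshot, calibration, close_job, hold_point_z gives the robot as it stands.
- The arm moves only by the tool servo_tool, never from a script. Its argument "increments" is a list of rows, each a list of 7 numbers: the shift along the tool's x, y, z in mm, then the turn, a rotation vector about the tool's x, y, z in rad, then the opening, from 0 (shut) to 1 (fully open). In form: [[tx, ty, tz, rx, ry, rz, claw], ...]. A call has 1 to 20 rows; each row shifts and turns the pose as measured when the row begins, along the tool's axes as they then stand; what a row does not reach is not made up. A row lasts 1/8 s, in which the tool goes at most 62.5 mm and 10.7 degrees, less where a joint would pass 70% of its speed; a pose out of reach is approached as far as the arm can. A call is refused whole if a number of a shift passes 62.5 or a number of a turn 0.188, either way. A call with a gripper value outside its range is refused whole. The fingers move at their own pace and stop on an object; "grip_force" is the grip in N (left out, the last holds). Time passes only in rows, so rows that do not move let the fingers close. It gives the time, the measured TCP pose, the force and the opening at its end, in the units of the state.
- get_obs(): the state, without advancing time (a new reading comes with each control period).
- snapshot(name): name is "scene" or "top" or "wrist"; returns the picture (400x640x3 uint8, red, green, blue); there is no depth.
- calibration(name): a dict with "camera_matrix" (3x3 intrinsics, pixels), "rvec" (rotation vector, rad) and "tvec" (3), from world to camera coordinates, as OpenCV has them. Camera axes: x right, y down, z forward; pixel columns grow to the right and rows downward; lengths in m; the calibration is good to about 2 mm. A picture is of the moment at which its call begins: read the wrist's pose just before it. calibration takes no time and is no camera call; for the wrist camera it gives the pose at the moment of the call.
- close_job(): hands the job in, once; it reports no verdict.
The state is a dict: "clock": time; "joint_positions": joint angles; "joint_vel": joint speeds; "joint_efforts": joint torques, N m; "tool_pos": TCP position; "eef_rot": TCP orientation; "contact_force": force on the tool from outside, world axes, zero at the start; "torque": the same for the moment, N m; "grip_width": finger opening in m.
Only numpy, scipy, OpenCV 4.12 (cv2) and the standard library are available. Lean on these libraries where they do the work, as an engineer would, in place of code of your own. Each camera call takes 0.05 s, during which the arm holds its last target. There are 200 camera calls.

### The job

Make up the kits for the next two runs from the stock on the bench. Into the blue tray put the column with the green label, lying in the long lane, the amber bottle with the white cap, standing in the square well, and the rack of vials, standing in the oblong well; into the yellow tray put the short column with the red label, lying in the lane, and the clear bottle with the blue cap, standing in the square well. Keep the bottles and vials upright, set everything down rather than dropping it, and leave the spares (the black-capped amber bottle and the black-label column) where they are.

Things in the scene. Friction and masses are not known exactly. Their poses are not given: they have to be found in the camera images.
- blue_tray: Blue kit tray, fixed, 216 (x) x 147 (y) mm; walls and partitions 22 mm high, 4 mm thick; floor 4 mm thick. Origin: centre of underside, z up. In its own frame: long lane 208 x 60 mm, centre at x 0, y +39.5 mm; square well 75 x 75, centre x -66.5, y -32; oblong well 129 (x) x 75 (y), centre x +39.5, y -32. Side of the bench and direction vary.
- yellow_tray: Yellow kit tray, fixed, 216 (x) x 147 (y) mm; walls and partitions 22 mm high, 4 mm thick; floor 4 mm thick. Origin: centre of underside, z up. In its own frame: long lane 208 x 60 mm, centre at x 0, y +39.5 mm; square well 75 x 75, centre x -66.5, y -32; oblong well 129 (x) x 75 (y), centre x +39.5, y -32. Side of the bench and direction vary.
- green_column: Long chromatography column, 160 mm overall, with a green label. Origin: mid-length on its axis, 7 mm above what it lies on; x along the tube. Steel tube 9.5 mm thick, hexagonal end fittings 14 mm across flats, orange end plugs; round the middle a green sleeve 11.6 mm in diameter, 85 mm long: grip it there. About 145 g. Lies among the other columns.
- red_column: Short chromatography column, 100 mm overall, with a red label. Origin: mid-length on its axis, 7 mm above what it lies on; x along the tube. Steel tube 9.5 mm thick, hexagonal end fittings 14 mm across flats, orange end plugs; round the middle a red sleeve 11.6 mm in diameter, 45 mm long: grip it there. About 90 g. Lies among the other columns.
- amber_bottle: Amber glass bottle with a white screw cap and a blank paper label, body 38 mm in diameter, 78 mm tall with the cap, about 75 g. Origin: centre of its underside; z up along its axis. The body's straight side reaches from the foot to at least 40 mm up. Stands on the bench, among the other bottles.
- clear_bottle: Clear glass bottle with a blue screw cap, body 46 mm in diameter, 91 mm tall, about 120 g; its cap, 39 mm across, takes up the top 21 mm and makes a good grip. Origin: centre of its underside; z up along its axis. The body's straight side reaches from the foot to at least 45 mm up. Stands on the bench among the other bottles. (A loose blue cap farther off is not it.)
- vial_rack: Pale grey rack with ten small black-capped vials fixed in two rows, 80 mm (x) x 34 mm (y), its flat sides 36 mm high, the caps 42 mm high; about 90 g. Origin: centre of its underside; x along its length, z up. Grip it across the 34 mm.
- spare_bottle: Amber glass bottle with a black screw cap and a blank paper label, body 38 mm in diameter, 78 mm tall with the cap, about 75 g. Origin: centre of its underside; z up along its axis. The body's straight side reaches from the foot to at least 40 mm up. A spare that stays where it is.
- spare_column: Spare long chromatography column with a black label, 160 mm overall; stays where it is. Origin: mid-length on its axis, 7 mm above the bench; x along the tube.

How it is judged:
At the end, for the whole second after the job is handed in: Columns flat in their lanes (axis within 26 mm of the centre line), bottles and vial rack upright (0.1 rad) on the floor of their wells (within 18 mm of the centre for the clear bottle, 22 amber, 30 x 24 rack), blue and yellow as asked; all released, at rest; spares within 30 mm of their start (x of green_column in the frame of blue_tray between -0.03 and 0.03 m and y of green_column in the frame of blue_tray between 0.0135 and 0.0655 m and z of green_column in the frame of blue_tray between 0.007 and 0.015 m and angle between green_column's own x axis and vertical between 1.48 and 1.66 rad and linear speed of each of green_column, red_column, amber_bottle, clear_bottle, vial_rack below 0.02 m/s and angular speed of each of green_column, red_column, amber_bottle, clear_bottle, vial_rack below 0.2 rad/s and x of red_column in the frame of yellow_tray between -0.06 and 0.06 m and y of red_column in the frame of yellow_tray between 0.0135 and 0.0655 m and z of red_column in the frame of yellow_tray between 0.007 and 0.015 m and angle between red_column's own x axis and vertical between 1.48 and 1.66 rad and x of amber_bottle in the frame of blue_tray between -0.0885 and -0.0445 m and y of amber_bottle in the frame of blue_tray between -0.054 and -0.01 m and z of amber_bottle in the frame of blue_tray between 0 and 0.008 m and angle between each of amber_bottle, clear_bottle, vial_rack's own z axis and vertical below 0.1 rad and x of clear_bottle in the frame of yellow_tray between -0.0845 and -0.0485 m and y of clear_bottle in the frame of yellow_tray between -0.05 and -0.014 m and z of clear_bottle in the frame of yellow_tray between 0 and 0.008 m and x of vial_rack in the frame of blue_tray between 0.0095 and 0.0695 m and y of vial_rack in the frame of blue_tray between -0.056 and -0.008 m and z of vial_rack in the frame of blue_tray between 0 and 0.008 m and distance of each of spare_bottle, spare_column from where it was at the start of the episode below 0.03 m); the robot touches nothing.
It fails at once if one of the five pieces dropped: falling free, touched by nothing, with its origin higher than 50 mm over the bench ((height (world z) of green_column above 0.05 m and contact force between green_column and anything else below 0.01 N) or (height (world z) of red_column above 0.05 m and contact force between red_column and anything else below 0.01 N) or (height (world z) of amber_bottle above 0.05 m and contact force between amber_bottle and anything else below 0.01 N) or (height (world z) of clear_bottle above 0.05 m and contact force between clear_bottle and anything else below 0.01 N) or (height (world z) of vial_rack above 0.05 m and contact force between vial_rack and anything else below 0.01 N)).
It fails at once if a bottle or the vial rack tipped by more than 0.7 rad (angle between any of amber_bottle, clear_bottle, vial_rack, spare_bottle's own z axis and vertical above 0.7 rad).
It fails at once if the spare bottle or the spare column moved more than 30 mm from where it started (distance of any of spare_bottle, spare_column from where it was at the start of the episode above 0.03 m).
It also fails if it takes over 122 s, if anything falls off the work surface, if the arm or the gripper's body presses on something with over 40 N, if the wrist force passes 120 N, or if a joint passes its speed limit or range.

## Working session

There is one attempt and no reset: what is moved stays moved. The work goes in short steps, Python scripts to look and compute and a tool call to move; the robot and the scene stay as the last step left them, time stands still between calls to the robot, and variables do not carry over. Pictures are saved under pics/ and viewed, about 12 in all and at most 16, crops included, and the job is handed in when it is done.

Besides the shell and the picture viewer there is one more tool, called as name(argument=value, ...) on one line, values as JSON. servo_tool: Moves the arm, as the interface text tells. Its arguments: {"type":"object","properties":{"increments":{"type":"array"},"grip_force":{"type":"number"}},"required":["increments"]}

```bash
mkdir -p pics; ls
python3 - <<'E'
from bench import *
import cv2
print(get_obs(), hold_point_z)
for n in("top","scene"):
    c=calibration(n);print(n,c)
    cv2.imwrite(f"pics/{n}0.png",cv2.cvtColor(snapshot(n),cv2.COLOR_RGB2BGR))
E
```

```text
pics
{'clock': 0.0, 'joint_positions': array([ 1.14130104,  0.70706102, -0.02762413,  1.48499181,  0.02199195,
        0.95093627, -0.07548781]), 'joint_vel': array([ 1.29891113e-03,  9.26567735e-05,  7.35704185e-04, -1.48195171e-04,
       -1.53491994e-03, -8.77148338e-04,  8.18997466e-04]), 'joint_efforts': array([ 3.47159330e-04, -8.83231473e+01,  1.23499721e+00, -2.36171240e+01,
        1.69035781e-02,  6.55052194e-03,  3.07493883e-05]), 'tool_pos': array([ 0.2173365 , -0.5320515 ,  0.23085321]), 'eef_rot': array([-3.08166878e+00, -6.05151612e-01,  3.70020673e-04]), 'contact_force': array([-0.20866222, -1.03444501,  0.27919851]), 'torque': array([ 0.00266559,  0.02968981, -0.00231971]), 'grip_width': 0.08515535594402816} 0.0187
top {'camera_matrix': array([[452.53113938,   0.        , 313.76443892],
       [  0.        , 452.53113938, 206.80452767],
       [  0.        ,   0.        ,   1.        ]]), 'rvec': array([ 2.19087194, -2.17042414,  0.02375964]), 'tvec': array([0.00564106, 0.56163425, 0.95881955])}
scene {'camera_matrix': array([[393.8551636 ,   0.        , 310.98048724],
       [  0.        , 393.8551636 , 203.03058251],
       [  0.        ,   0.        ,   1.        ]]), 'rvec': array([ 1.31509371,  2.16211659, -0.98682199]), 'tvec': array([ 0.26689782, -0.29099288,  1.26440342])}
```

View pics/top0.png

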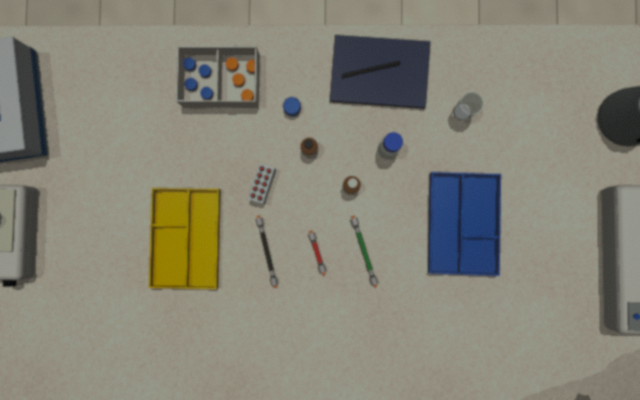

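View pics/scene0.png

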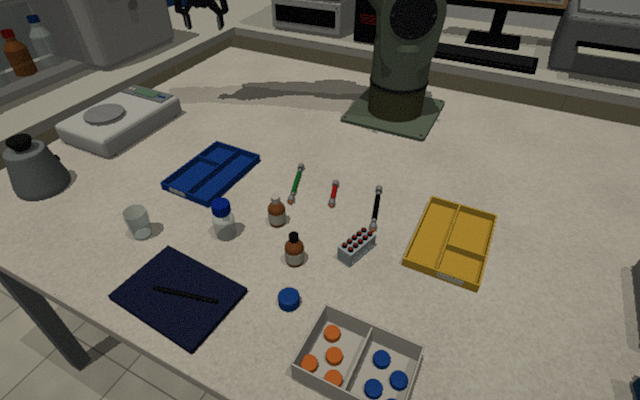

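```bash
cat > h.py <<'E'
import numpy as np,cv2
from bench import *
def ray(name,uv,z,c=None):
    c=c or calibration(name);R=cv2.Rodrigues(np.array(c["rvec"]))[0];t=np.array(c["tvec"])
    uv=np.atleast_2d(uv).astype(float);K=np.array(c["camera_matrix"])
    d=np.c_[uv,np.ones(len(uv))]@np.linalg.inv(K).T@R
    o=-R.T@t
    return o+d*((z-o[2])/d[:,2])[:,None]
def shot(name,f,crop=None,s=1):
    im=cv2.cvtColor(snapshot(name),cv2.COLOR_RGB2BGR)
    if crop: a,b,w,h=crop; im=im[b:b+h,a:a+w]
    cv2.imwrite(f"pics/{f}.png",cv2.resize(im,None,fx=s,fy=s,interpolation=cv2.INTER_CUBIC))
E
python3 - <<'E'
import cv2
im=cv2.imread("pics/top0.png")
cv2.imwrite("pics/c1.png",cv2.resize(im[125:295,240:415],None,fx=4.5,fy=3.5*4.5/4.5,interpolation=cv2.INTER_CUBIC)[:,:])
a=cv2.resize(im[180:300,140:230],None,fx=4.4,fy=4.4,interpolation=cv2.INTER_CUBIC)
b=cv2.resize(im[165:285,420:510],None,fx=4.4,fy=4.4,interpolation=cv2.INTER_CUBIC)
cv2.imwrite("pics/c2.png",cv2.hconcat([a,b]))
E
```

```text
(no output)
```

View pics/c1.png

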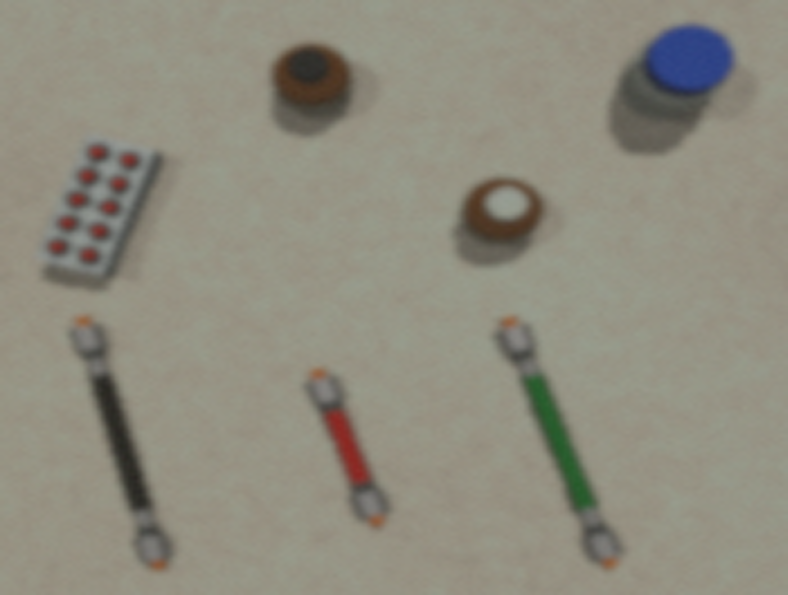

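View pics/c2.png

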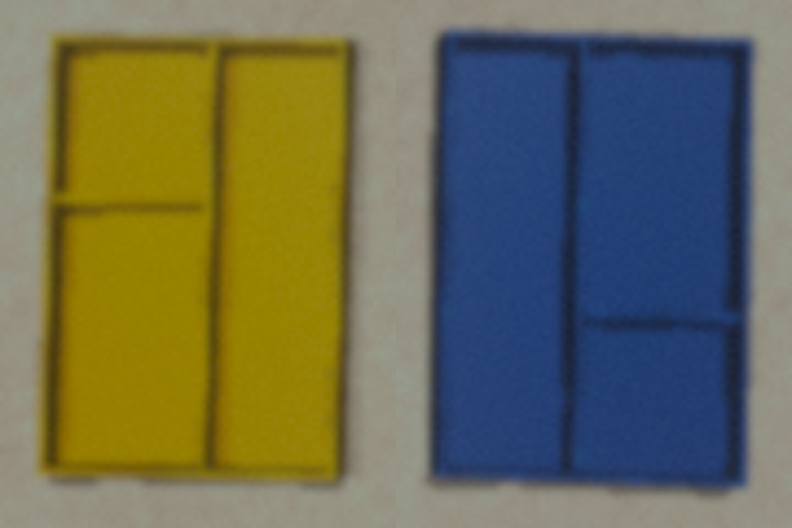

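Run:
```python
from h import *
np.set_printoptions(precision=4,suppress=True)
c1=lambda p:np.array(p)/[4.5,3.5]+[240,125]-.4
T={"whitecap":([(507,203)],.078),"clearcap":([(690,59)],.091),"sparecap":([(308,66)],.078),
"rack":([(98,153),(130,160),(58,247),(89,256)],.041),"green":([(510,320),(612,565),(533,375),(590,510)],.008),"red":([(320,372),(378,523),(333,410),(362,485)],.008),"black":([(85,320),(158,565)],.008)}
for k,(p,z) in T.items():
    q=ray("top",c1(p),z);m=q.mean(0);print(k,m[:2],*q[:,:2])
    if len(q)>1:
        d=(q[0]-q[2] if k=="rack" else q[0]-q[1]);print("  yaw",np.arctan2(d[1],d[0]),np.linalg.norm(d))
for n,p,o in(("yellow",[(52,38),(350,40),(342,478),(42,476)],(140,180)),("blue",[(46,33),(356,40),(347,485),(36,478)],(420,165))):
    q=ray("top",np.array(p)/4.4+o-.4,.022)[:,:2];d=q[0]+q[1]-q[2]-q[3];yaw=np.arctan2(d[1],d[0])
    if n=="yellow": yaw+=np.pi
    R=np.array([[np.cos(yaw),-np.sin(yaw)],[np.sin(yaw),np.cos(yaw)]]);m=q.mean(0)
    print(n,m,yaw,np.linalg.norm(d)/2,np.linalg.norm(q[0]-q[1]))
    for w in((0,.0395),(-.0665,-.032),(.0395,-.032)): print("  ",m+R@w)
o=get_obs();R=cv2.Rodrigues(o["eef_rot"])[0];print(R)
```

```text
whitecap [ 0.6077 -0.068 ] [ 0.6077 -0.068 ]
clearcap [ 0.689  -0.1474] [ 0.689  -0.1474]
sparecap [0.6867 0.0219] [0.6867 0.0219]
rack [0.6097 0.123 ] [0.6405 0.1215] [0.6364 0.1064] [0.5836 0.1393] [0.5783 0.1247]
  yaw -0.3038794581166475 0.05967470172986485
green [ 0.468  -0.0984] [ 0.5427 -0.0737] [ 0.3935 -0.1229] [ 0.5089 -0.0848] [ 0.4267 -0.1123]
  yaw 0.3184563536243508 0.15713564726170257
red [0.4636 0.0032] [0.5098 0.0172] [ 0.4175 -0.0115] [0.4864 0.0107] [ 0.4406 -0.0036]
  yaw 0.30133707726006204 0.09659813887440309
black [0.4656 0.1122] [0.5408 0.131 ] [0.3905 0.0934]
  yaw 0.2446587947634724 0.15493803245713553
yellow [0.4919 0.2881] 3.145899526790586 0.2130771502766316 0.1474429403396264
   [0.492  0.2486]
   [0.5582 0.3204]
   [0.4522 0.3199]
blue [ 0.5293 -0.3071] -0.028025312715597932 0.21343263733818438 0.14808780218648843
   [ 0.5304 -0.2676]
   [ 0.4619 -0.3372]
   [ 0.5679 -0.3402]
[[ 0.9258  0.3781 -0.0004]
 [ 0.3781 -0.9258  0.0009]
 [-0.     -0.001  -1.    ]]
```

```bash
cat >> h.py <<'E'
def plan(*ts,vmax=55,q=True):
    """targets (x,y,z,psi[,v]); prints rows per target assuming each reached"""
    o=get_obs();p=np.array(o["tool_pos"]);R=cv2.Rodrigues(o["eef_rot"])[0]
    print("t %.2f"%o["clock"],"pos",np.round(p*1000,1),"psi %.3f"%np.arctan2(R[1,0],R[0,0]),"w %.1f"%(o["grip_width"]*1000),"F",np.round(o["contact_force"],1))
    for t in ts:
        x,y,z,psi=t[:4];v=t[4] if len(t)>4 else vmax
        c,s=np.cos(psi),np.sin(psi);G=np.array([[c,s,0],[s,-c,0],[0,0,-1.]])
        w=cv2.Rodrigues(R.T@G)[0].ravel();d=np.array([x,y,z])-p
        n=max(1,int(np.ceil(max(np.linalg.norm(d)*1000/v,np.linalg.norm(w)/.18))))
        rows=[]
        for i in range(n):
            l=R.T@d*1000/n;rows.append([round(a,1) for a in l]+[round(a,3) for a in w/n]);R=R@cv2.Rodrigues(w/n)[0]
        p=np.array([x,y,z]);R=G
        print(n,t);[print("  ",r) for r in rows]
E
python3 -c "
from h import *
plan((.468,-.098,.12,.318))"
```

```text
t 0.10 pos [ 217.3 -532.1  230.9] psi 0.388 w 85.2 F [-0.1 -0.3 -0.4]
10 (0.468, -0.098, 0.12, 0.318)
   [np.float64(39.6), np.float64(-30.7), np.float64(11.1), np.float64(-0.0), np.float64(0.0), np.float64(0.007)]
   [np.float64(39.4), np.float64(-31.0), np.float64(11.1), np.float64(-0.0), np.float64(0.0), np.float64(0.007)]
   [np.float64(39.2), np.float64(-31.3), np.float64(11.1), np.float64(-0.0), np.float64(0.0), np.float64(0.007)]
   [np.float64(39.0), np.float64(-31.5), np.float64(11.1), np.float64(-0.0), np.float64(0.0), np.float64(0.007)]
   [np.float64(38.7), np.float64(-31.8), np.float64(11.1), np.float64(-0.0), np.float64(0.0), np.float64(0.007)]
   [np.float64(38.5), np.float64(-32.1), np.float64(11.1), np.float64(-0.0), np.float64(0.0), np.float64(0.007)]
   [np.float64(38.3), np.float64(-32.3), np.float64(11.1), np.float64(-0.0), np.float64(0.0), np.float64(0.007)]
   [np.float64(38.1), np.float64(-32.6), np.float64(11.1), np.float64(-0.0), np.float64(0.0), np.float64(0.007)]
   [np.float64(37.8), np.float64(-32.9), np.float64(11.1), np.float64(-0.0), np.float64(0.0), np.float64(0.007)]
   [np.float64(37.6), np.float64(-33.1), np.float64(11.1), np.float64(-0.0), np.float64(0.0), np.float64(0.007)]
```

```bash
sed -i 's/round(a,1) for/round(float(a),1) for/; s/round(a,3) for/round(float(a),3) for/' h.py
```

servo_tool(increments=[[39.5,-31,11,0,0,0.007,1],[39.5,-31,11,0,0,0.007,1],[39,-31,11,0,0,0.007,1],[39,-31.5,11,0,0,0.007,1],[38.7,-31.8,11,0,0,0.007,1],[38.5,-32,11,0,0,0.007,1],[38.3,-32.3,11,0,0,0.007,1],[38,-32.6,11,0,0,0.007,1],[37.8,-33,11,0,0,0.007,1],[37.6,-33,11,0,0,0.007,1]])

```text
clock: 1.35
tool_pos: [0.474, -0.0878, 0.1163]
eef_rot: [-3.104, -0.484, 0.002]
contact_force: [0.1, -0.7, 0.2]
grip_width: 0.0855
```

```bash
python3 -c "
from h import *
plan((.468,-.098,.12,.318))
print(calibration('wrist'))
shot('wrist','w1')"
```

```text
t 1.35 pos [474.  -87.8 116.3] psi 0.309 w 85.5 F [ 0.1 -0.7  0.2]
1 (0.468, -0.098, 0.12, 0.318)
   [-8.8, 7.9, -3.7, -0.0, 0.001, -0.009]
{'camera_matrix': array([[328.33942583,   0.        , 324.11477487],
       [  0.        , 328.33942583, 203.07201281],
       [  0.        ,   0.        ,   1.        ]]), 'rvec': array([-2.31399696,  1.68760807,  0.27968857]), 'tvec': array([-0.22842472,  0.39696947,  0.40943628])}
```

View pics/w1.png

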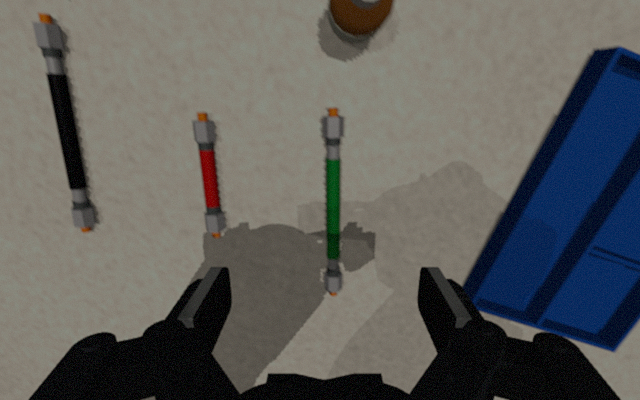

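Run:
```python
from h import *
c={'camera_matrix':np.array([[328.33942583,0,324.11477487],[0,328.33942583,203.07201281],[0,0,1.]]),'rvec':np.array([-2.31399696,1.68760807,.27968857]),'tvec':np.array([-.22842472,.39696947,.40943628])}
for n,p in(("green",[(332.5,109),(333,293)]),("red",[(202,114),(216.5,237)])):
    q=ray(0,p,.007,c);d=q[0]-q[1];print(n,q.mean(0),np.arctan2(d[1],d[0]),np.linalg.norm(d))
print(ray(0,[(589,50),(478,306)],.022,c), "blue left corners")
plan((.468,-.098,.06,.318),(.468,-.098,.005,.318,20))
```

```text
green [ 0.46799777 -0.09719774  0.007     ] 0.32149066127948545 0.15877828639439961
red [0.46253369 0.00386932 0.007     ] 0.31266649473861285 0.10025322302522774
[[ 0.6312062  -0.22097994  0.022     ]
 [ 0.42785241 -0.24094159  0.022     ]] blue left corners
t 1.40 pos [476.6 -80.9 114.9] psi 0.316 w 85.4 F [ 0.7 13.3 -3.6]
2 (0.468, -0.098, 0.06, 0.318)
   [-6.8, 6.9, 27.4, -0.002, -0.0, -0.001]
   [-6.8, 6.9, 27.4, -0.002, -0.0, -0.001]
3 (0.468, -0.098, 0.005, 0.318, 20)
   [0.0, 0.0, 18.3, 0.0, 0.0, 0.0]
   [0.0, 0.0, 18.3, 0.0, 0.0, 0.0]
   [0.0, 0.0, 18.3, 0.0, 0.0, 0.0]
```

servo_tool(increments=[[-7,7,25,0,0,0,0.5],[-7,7,25,0,0,0,0.5],[0,0,5,0,0,0,0.5],[0,0,0,0,0,0,0.5]])

```text
clock: 1.9
tool_pos: [0.4681, -0.0966, 0.0584]
eef_rot: [-3.097, -0.5, 0.001]
contact_force: [0.9, -0.3, 0.6]
grip_width: 0.0427
```

```bash
python3 -c "
from h import *
plan((.468,-.0975,.005,.32,20))"
```

```text
t 1.90 pos [468.1 -96.6  58.4] psi 0.320 w 42.7 F [ 0.9 -0.3  0.6]
3 (0.468, -0.0975, 0.005, 0.32, 20)
   [-0.1, 0.4, 17.8, -0.002, -0.0, 0.0]
   [-0.1, 0.3, 17.8, -0.002, -0.0, 0.0]
   [-0.1, 0.3, 17.8, -0.002, -0.0, 0.0]
```

servo_tool(increments=[[0,0.5,20,0,0,0,0.5],[0,0.5,20,0,0,0,0.5],[0,0,10,0,0,0,0.5],[0,0,3,0,0,0,0.3],[0,0,0,0,0,0,0],[0,0,0,0,0,0,0],[0,0,0,0,0,0,0],[0,0,0,0,0,0,0]], grip_force=60)

```text
clock: 2.9
tool_pos: [0.4713, -0.097, 0.009]
eef_rot: [-3.099, -0.502, -0.009]
contact_force: [-0.1, -0.0, -1.1]
grip_width: 0.0071
```

```bash
python3 -c "
from h import *
plan((.468,-.0975,.07,.32),(.53,-.267,.07,-.028),(.53,-.267,.03,-.028))"
```

```text
t 2.90 pos [471.3 -97.    9. ] psi 0.321 w 7.1 F [-0.1 -0.  -1.1]
2 (0.468, -0.0975, 0.07, 0.32)
   [-1.4, -0.3, -30.5, -0.001, -0.003, 0.001]
   [-1.5, -0.3, -30.5, -0.001, -0.003, 0.001]
4 (0.53, -0.267, 0.07, -0.028)
   [1.4, 45.1, 0.0, 0.0, 0.0, 0.087]
   [5.3, 44.8, 0.0, 0.0, 0.0, 0.087]
   [9.2, 44.2, 0.0, 0.0, 0.0, 0.087]
   [13.0, 43.2, 0.0, 0.0, 0.0, 0.087]
1 (0.53, -0.267, 0.03, -0.028)
   [0.0, 0.0, 40.0, 0.0, 0.0, 0.0]
```

servo_tool(increments=[[-3,0,-3,0,0,0,0.4],[0,0,0,0,0,0,0.4],[0,0,4,0,0,0,0.4],[0,0,0,0,0,0,0.4]])

```text
clock: 3.4
tool_pos: [0.4683, -0.0981, 0.0081]
eef_rot: [-3.099, -0.502, -0.01]
contact_force: [-0.1, -0.5, -0.4]
grip_width: 0.0344
```

```bash
python3 -c "
from h import *
plan((.468,-.0975,.003,.32,20))
c=calibration('wrist');print(c['rvec'],c['tvec'])
shot('wrist','w2')"
```

```text
t 3.40 pos [468.3 -98.1   8.1] psi 0.321 w 34.4 F [-0.1 -0.5 -0.4]
1 (0.468, -0.0975, 0.003, 0.32, 20)
   [-0.2, -0.6, 5.1, -0.001, -0.007, 0.001]
[-2.32948569  1.67743594  0.2725831 ] [-0.24150537  0.42202202  0.30052677]
```

View pics/w2.png

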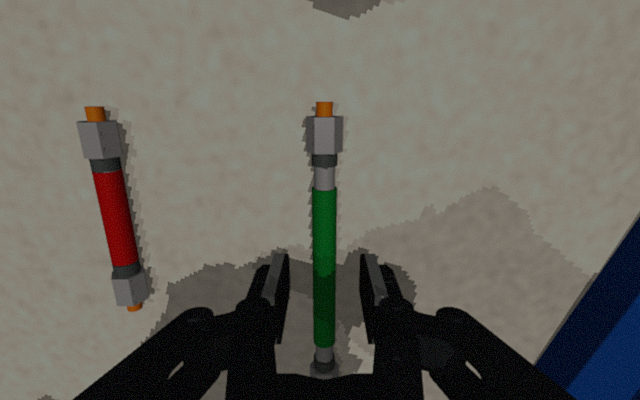

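servo_tool(increments=[[0,0,5,0,-0.007,0,0.4],[0,0,0,0,0,0,0.4]])

```text
clock: 3.7
tool_pos: [0.4684, -0.098, 0.0028]
eef_rot: [-3.1, -0.502, 0.002]
contact_force: [0.3, 0.6, 0.7]
grip_width: 0.0342
```

servo_tool(increments=[[0,0,0,0,0,0,0.1],[0,0,0,0,0,0,0],[0,0,0,0,0,0,0],[0,0,0,0,0,0,0],[0,0,0,0,0,0,0]], grip_force=40)

```text
clock: 4.32
tool_pos: [0.4684, -0.0979, 0.0029]
eef_rot: [-3.1, -0.502, 0.002]
contact_force: [0.2, 0.2, -1.0]
grip_width: 0.0094
```

servo_tool(increments=[[0,0,-10,0,0,0,0],[0,0,-30,0,0,0,0],[0,0,-30,0,0,0,0],[0,0,0,0,0,0,0]], grip_force=60)

```text
clock: 4.82
tool_pos: [0.4682, -0.0981, 0.0764]
eef_rot: [-3.1, -0.502, 0.002]
contact_force: [-0.3, 0.2, -2.3]
grip_width: 0.0088
```

```bash
python3 -c "
from h import *
plan((.53,-.267,.07,-.028),(.53,-.267,.03,-.028))
c=calibration('wrist');print(c['rvec'],c['tvec'])
shot('wrist','w3',(200,60,280,340),1.7)"
```

```text
t 4.83 pos [468.2 -98.1  76.4] psi 0.321 w 8.8 F [-0.3  0.2 -2.3]
4 (0.53, -0.267, 0.07, -0.028)
   [1.3, 44.9, 1.5, -0.0, 0.0, 0.087]
   [5.2, 44.7, 1.6, -0.0, 0.0, 0.087]
   [9.1, 44.0, 1.6, -0.0, 0.0, 0.087]
   [12.9, 43.1, 1.6, -0.0, 0.0, 0.087]
1 (0.53, -0.267, 0.03, -0.028)
   [0.0, 0.0, 40.0, 0.0, 0.0, 0.0]
[-2.3240386   1.67375197  0.2786042 ] [-0.24131946  0.39895032  0.36814868]
```

View pics/w3.png

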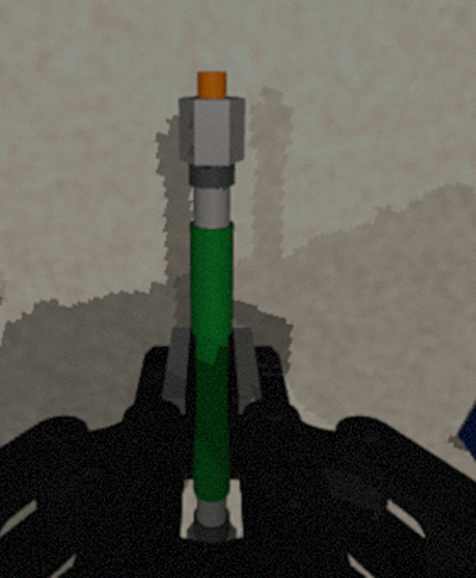

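servo_tool(increments=[[1,44,1,0,0,0.087,0],[5,44,1,0,0,0.087,0],[9,44,1,0,0,0.087,0],[13,40,1,0,0,0.087,0],[0,2,0,0,0,0,0],[0,0,0,0,0,0,0]])

```text
clock: 5.62
tool_pos: [0.5276, -0.2679, 0.0661]
eef_rot: [-3.136, 0.056, 0.014]
contact_force: [-0.3, -0.4, -1.6]
grip_width: 0.009
```

```bash
python3 -c "
from h import *
plan((.53,-.267,.04,-.028),(.53,-.267,.009,-.028))"
```

```text
t 5.62 pos [ 527.6 -267.9   66.1] psi -0.036 w 9.0 F [-0.3 -0.4 -1.6]
1 (0.53, -0.267, 0.04, -0.028)
   [2.6, -0.9, 26.1, -0.005, 0.009, -0.008]
1 (0.53, -0.267, 0.009, -0.028)
   [0.0, 0.0, 31.0, 0.0, 0.0, 0.0]
```

servo_tool(increments=[[2.5,-1,25,-0.005,0.009,-0.008,0],[0,0,18,0,0,0,0],[0,0,10,0,0,0,0],[0,0,4,0,0,0,0],[0,0,1,0,0,0,0],[0,0,0,0,0,0,0]])

```text
clock: 6.38
tool_pos: [0.5301, -0.2645, 0.0073]
eef_rot: [-3.141, 0.038, -0.0]
contact_force: [-0.1, 0.0, -1.6]
grip_width: 0.0089
```

```bash
python3 -c "
from h import *
plan((.53,-.267,.008,-.028))"
```

```text
t 6.38 pos [ 530.1 -264.5    7.3] psi -0.024 w 8.9 F [-0.1  0.  -1.6]
1 (0.53, -0.267, 0.008, -0.028)
   [-0.0, 2.5, -0.7, -0.001, -0.0, 0.004]
```

servo_tool(increments=[[0,0,0.5,0,0,0,0.15],[0,0,0,0,0,0,0.22],[0,0,0,0,0,0,0.22],[0,0,-20,0,0,0,0.22],[0,0,-50,0,0,0,0.6],[0,0,-50,0,0,0,1],[0,0,0,0,0,0,1]])

```text
clock: 7.25
tool_pos: [0.5304, -0.2651, 0.1353]
eef_rot: [3.141, -0.039, 0.005]
contact_force: [-0.6, 0.8, -0.2]
grip_width: 0.0724
```

```bash
python3 -c "
from h import *
plan((.608,-.068,.13,.1))
c=calibration('wrist');print(c['rvec'],c['tvec'])
shot('wrist','w4')"
```

```text
t 7.25 pos [ 530.4 -265.1  135.3] psi -0.025 w 72.4 F [-0.6  0.8 -0.2]
4 (0.608, -0.068, 0.13, 0.1)
   [18.2, -49.7, 1.3, 0.0, -0.001, -0.031]
   [19.7, -49.1, 1.3, 0.0, -0.001, -0.031]
   [21.2, -48.5, 1.3, 0.0, -0.001, -0.031]
   [22.7, -47.8, 1.3, 0.0, -0.001, -0.031]
[-2.02367465  2.07198388  0.33773305] [-0.25256659  0.49822422  0.46126482]
```

View pics/w4.png

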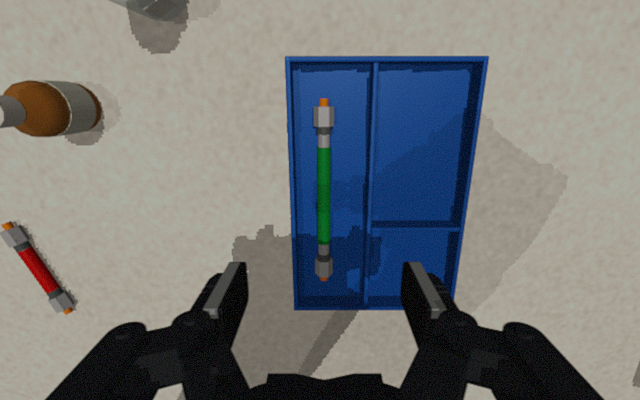

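servo_tool(increments=[[18,-49.5,1,0,0,-0.03,1],[20,-49,1,0,0,-0.03,1],[21,-48.5,1,0,0,-0.03,1],[20,-44,1,0,0,-0.03,1],[0,-3,0,0,0,0,1],[0,0,0,0,0,0,1]])

```text
clock: 8.05
tool_pos: [0.6048, -0.0637, 0.1288]
eef_rot: [-3.137, -0.152, 0.004]
contact_force: [-0.8, -1.4, -0.1]
grip_width: 0.0853
```

Run:
```python
from h import *
c=calibration('wrist');c['rvec']=np.array([-2.02367465,2.07198388,.33773305]);c['tvec']=np.array([-.25256659,.49822422,.46126482])
q=ray(0,[(286,57),(488,57),(455,310),(295,310)],.022,c)[:,:2];d=q[0]+q[1]-q[2]-q[3];print(q.mean(0),np.arctan2(d[1],d[0]),q)
g=ray(0,[(323.5,98),(323.5,280)],.011,c);print(g.mean(0))
plan((.608,-.068,.09,.1),(.608,-.068,.016,.1))
```

```text
[ 0.52872069 -0.31127938] -0.014346213304789539 [[ 0.63804831 -0.24025831]
 [ 0.63463502 -0.38538856]
 [ 0.41933799 -0.38387799]
 [ 0.42286145 -0.23559264]]
[ 0.52823333 -0.26454502  0.011     ]
t 8.05 pos [604.8 -63.7 128.8] psi 0.097 w 85.3 F [-0.8 -1.4 -0.1]
1 (0.608, -0.068, 0.09, 0.1)
   [2.8, 4.6, 38.8, -0.001, 0.003, -0.003]
2 (0.608, -0.068, 0.016, 0.1)
   [0.0, 0.0, 37.0, 0.0, 0.0, 0.0]
   [0.0, 0.0, 37.0, 0.0, 0.0, 0.0]
```

servo_tool(increments=[[3,4.5,35,0,0.003,0,1],[0,0,35,0,0,0,1],[0,0,28,0,0,0,1],[0,0,11,0,0,0,1],[0,0,2,0,0,0,1],[0,0,0,0,0,0,0.7]])

```text
clock: 8.8
tool_pos: [0.6075, -0.0745, 0.0168]
eef_rot: [3.137, 0.14, 0.002]
contact_force: [-0.2, 0.0, -0.3]
grip_width: 0.0697
```

Run:
```python
from h import *
plan((.608,-.068,.016,.1))
```

```text
t 8.80 pos [607.5 -74.5  16.8] psi 0.089 w 69.7 F [-0.2  0.  -0.3]
1 (0.608, -0.068, 0.016, 0.1)
   [1.1, -6.4, 0.8, 0.002, -0.001, -0.011]
```

servo_tool(increments=[[1,-6,1,0.002,0,-0.011,0.65],[0,0,0,0,0,0,0.55],[0,0,0,0,0,0,0.5],[0,0,0,0,0,0,0.42],[0,0,0,0,0,0,0.3],[0,0,0,0,0,0,0.2],[0,0,0,0,0,0,0.2]], grip_force=40)

```text
clock: 9.68
tool_pos: [0.609, -0.0678, 0.0179]
eef_rot: [-3.137, -0.159, -0.006]
contact_force: [-1.4, 0.4, 1.4]
grip_width: 0.0364
```

Run:
```python
from h import *
plan((.608,-.068,.075,.1),(.462,-.339,.075,-.02),(.462,-.339,.03,-.02))
shot('wrist','w5',(140,60,360,340),1.4)
```

```text
t 9.68 pos [609.  -67.8  17.9] psi 0.101 w 36.4 F [-1.4  0.4  1.4]
2 (0.608, -0.068, 0.075, 0.1)
   [-0.4, 0.0, -28.6, -0.0, -0.002, 0.001]
   [-0.4, 0.0, -28.6, -0.0, -0.002, 0.001]
6 (0.462, -0.339, 0.075, -0.02)
   [-28.7, 42.5, 0.0, 0.0, 0.0, 0.02]
   [-27.9, 43.1, 0.0, 0.0, 0.0, 0.02]
   [-27.0, 43.6, 0.0, 0.0, 0.0, 0.02]
   [-26.1, 44.2, 0.0, 0.0, 0.0, 0.02]
   [-25.2, 44.7, 0.0, 0.0, 0.0, 0.02]
   [-24.3, 45.2, 0.0, 0.0, 0.0, 0.02]
1 (0.462, -0.339, 0.03, -0.02)
   [0.0, 0.0, 45.0, 0.0, 0.0, 0.0]
```

View pics/w5.png

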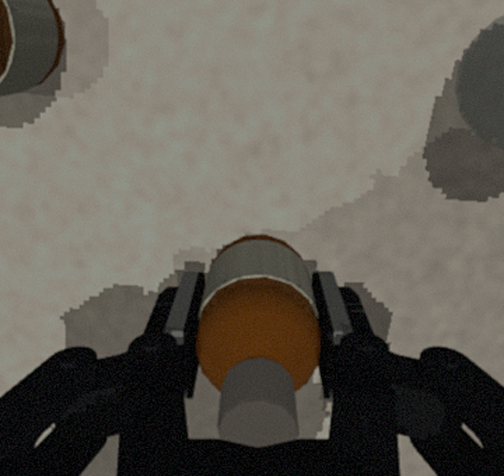

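servo_tool(increments=[[0,0,-10,0,0,0,0.2],[0,0,-25,0,0,0,0.2],[-5,8,-25,0,0,0,0.2],[-28,42,0,0,0,0.02,0.2],[-28,43,0,0,0,0.02,0.2],[-27,43,0,0,0,0.02,0.2],[-26,44,0,0,0,0.02,0.2],[-23,40,0,0,0,0.02,0.2],[-10,22,0,0,0,0.02,0.2],[0,5,0,0,0,0,0.2],[0,0,0,0,0,0,0.2]], grip_force=60)

```text
clock: 11.1
tool_pos: [0.4726, -0.3307, 0.0849]
eef_rot: [3.14, -0.032, 0.013]
contact_force: [-0.8, 0.1, -0.9]
grip_width: 0.0363
```

Run:
```python
from h import *
plan((.462,-.339,.04,-.02),(.462,-.339,.024,-.02))
```

```text
t 11.10 pos [ 472.6 -330.7   84.9] psi -0.021 w 36.3 F [-0.8  0.1 -0.9]
1 (0.462, -0.339, 0.04, -0.02)
   [-10.8, 8.4, 44.9, 0.002, -0.009, -0.001]
1 (0.462, -0.339, 0.024, -0.02)
   [0.0, 0.0, 16.0, 0.0, 0.0, 0.0]
```

servo_tool(increments=[[-10,8,10,0.002,-0.005,0,0.2],[0,0,15,0,0,0,0.2],[0,0,12,0,0,0,0.2],[0,0,2,0,0,0,0.2],[0,0,0,0,0,0,0.2]])

```text
clock: 11.72
tool_pos: [0.4631, -0.3361, 0.0423]
eef_rot: [-3.139, 0.026, -0.004]
contact_force: [1.3, 0.0, -0.9]
grip_width: 0.0364
```

Run:
```python
from h import *
plan((.462,-.339,.023,-.02))
```

```text
t 11.72 pos [ 463.1 -336.1   42.3] psi -0.016 w 36.4 F [ 1.3  0.  -0.9]
1 (0.462, -0.339, 0.023, -0.02)
   [-1.1, 2.9, 19.3, -0.002, -0.002, 0.004]
```

servo_tool(increments=[[-1,3,11,-0.002,0,0.004,0.2],[0,0,6,0,0,0,0.2],[0,0,2,0,0,0,0.2],[0,0,1,0,0,0,0.2],[0,0,0,0,0,0,0.2]])

```text
clock: 12.35
tool_pos: [0.4625, -0.3395, 0.0221]
eef_rot: [3.141, -0.033, 0.006]
contact_force: [0.6, 0.6, -0.5]
grip_width: 0.0364
```

servo_tool(increments=[[0,0,0.5,0,0,0,0.43],[0,0,0,0,0,0,0.5],[0,0,0,0,0,0,0.53],[0,0,-5,0,0,0,0.55],[0,0,-40,0,0,0,0.6],[0,0,-50,0,0,0,1],[0,0,-15,0,0,0,1]])

```text
clock: 13.22
tool_pos: [0.4618, -0.3392, 0.135]
eef_rot: [3.141, -0.033, 0.004]
contact_force: [-0.7, 0.7, -0.8]
grip_width: 0.0843
```

Run:
```python
from h import *
plan((.59,.125,.13,-.304))
shot('wrist','w6')
shot('top','t6')
```

```text
t 13.22 pos [ 461.8 -339.2  135. ] psi -0.021 w 84.3 F [-0.7  0.7 -0.8]
9 (0.59, 0.125, 0.13, -0.304)
   [13.2, -51.9, 0.6, -0.0, -0.0, 0.031]
   [11.5, -52.3, 0.6, -0.0, -0.0, 0.031]
   [9.9, -52.6, 0.6, -0.0, -0.0, 0.031]
   [8.2, -52.9, 0.6, -0.0, -0.0, 0.031]
   [6.6, -53.1, 0.6, -0.0, -0.0, 0.031]
   [4.9, -53.3, 0.6, -0.0, -0.0, 0.031]
   [3.2, -53.4, 0.6, -0.0, -0.0, 0.031]
   [1.5, -53.5, 0.6, -0.0, -0.0, 0.031]
   [-0.2, -53.5, 0.6, -0.0, -0.0, 0.031]
```

View pics/w6.png

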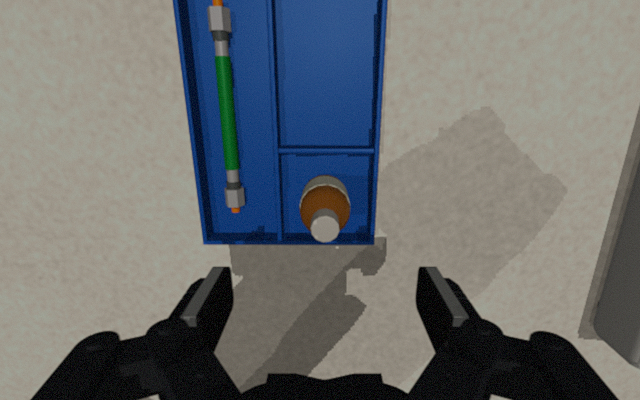

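servo_tool(increments=[[12,-52,0,0,0,0.031,1],[9,-52,0,0,0,0.031,1],[7,-52.5,0,0,0,0.031,1],[5,-53,0,0,0,0.031,1],[3,-53,0,0,0,0.031,1],[1,-53,0,0,0,0.031,1],[0,-53,0,0,0,0.031,1],[-2,-52,0,0,0,0.031,1],[-2,-45,0,0,0,0.031,1],[0,-5,0,0,0,0,1],[0,0,0,0,0,0,1]])

```text
clock: 14.7
tool_pos: [0.5643, 0.1368, 0.1262]
eef_rot: [3.1, -0.486, -0.008]
contact_force: [-0.6, 0.1, 0.1]
grip_width: 0.0854
```

Run:
```python
from h import *
plan((.6095,.123,.075,-.304),(.6095,.123,.016,-.304))
c=calibration('wrist');np.savez('c7.npz',r=c['rvec'],t=c['tvec'],k=c['camera_matrix'])
shot('wrist','w7')
```

```text
t 14.70 pos [564.3 136.8 126.2] psi -0.311 w 85.4 F [-0.6  0.1  0.1]
2 (0.6095, 0.123, 0.075, -0.304)
   [23.7, -0.4, 25.5, 0.002, 0.002, -0.003]
   [23.7, -0.3, 25.5, 0.002, 0.002, -0.003]
2 (0.6095, 0.123, 0.016, -0.304)
   [0.0, 0.0, 29.5, 0.0, 0.0, 0.0]
   [0.0, 0.0, 29.5, 0.0, 0.0, 0.0]
```

View pics/w7.png

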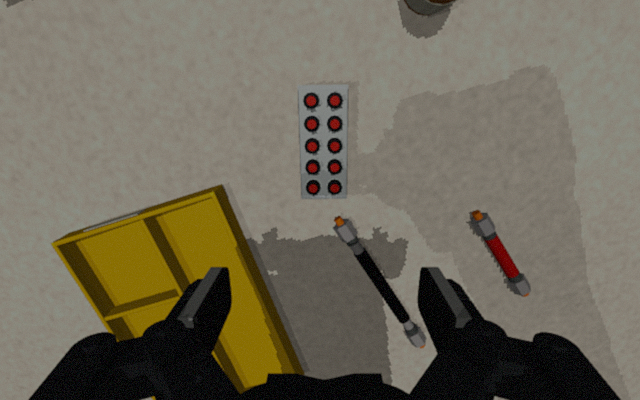

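Run:
```python
from h import *
f=np.load('c7.npz');c={'camera_matrix':f['k'],'rvec':f['r'],'tvec':f['t']}
q=ray(0,[(311,100),(335,100),(313,188),(334,188)],.042,c);d=q[0]+q[1]-q[2]-q[3];print(q.mean(0),np.arctan2(d[1],d[0]))
print(ray(0,[(57,243),(222,188)],.022,c))
```

```text
[0.6093238 0.1227587 0.042    ] -0.30468308855416165
[[0.5971685  0.35836105 0.022     ]
 [0.59915092 0.20930951 0.022     ]]
```

servo_tool(increments=[[23,0,10,0.002,0,0,1],[22,0,25,0.002,0.002,0,1],[0,0,25,0,0,0,1],[0,0,20,0,0,0,1],[0,0,15,0,0,0,1],[0,0,5,0,0,0,0.9],[0,0,0,0,0,0,0.75]])

```text
clock: 15.62
tool_pos: [0.6082, 0.1137, 0.0236]
eef_rot: [3.1, -0.5, -0.003]
contact_force: [0.5, 0.5, -0.1]
grip_width: 0.0642
```

Run:
```python
from h import *
plan((.6093,.1228,.016,-.304))
```

```text
t 15.62 pos [608.2 113.7  23.6] psi -0.320 w 64.2 F [ 0.5  0.5 -0.1]
1 (0.6093, 0.1228, 0.016, -0.304)
   [-1.8, -9.0, 7.6, 0.001, 0.002, -0.016]
```

servo_tool(increments=[[-2,-9,6,0,0.002,-0.016,0.75],[0,0,1,0,0,0,0.65],[0,0,0,0,0,0,0.55],[0,0,0,0,0,0,0.48]], grip_force=40)

```text
clock: 16.12
tool_pos: [0.6098, 0.1241, 0.0175]
eef_rot: [3.105, -0.472, 0.003]
contact_force: [0.4, -0.2, 0.5]
grip_width: 0.041
```

servo_tool(increments=[[0,0,0,0,0,0,0.4],[0,0,0,0,0,0,0.3],[0,0,0,0,0,0,0.2],[0,0,0,0,0,0,0.2]])

```text
clock: 16.62
tool_pos: [0.6098, 0.1239, 0.0179]
eef_rot: [3.105, -0.473, 0.004]
contact_force: [-0.1, 0.0, 0.6]
grip_width: 0.0331
```

Run:
```python
from h import *
plan((.6093,.1228,.15,-.304),(.568,-.341,.15,-.02),(.568,-.341,.03,-.02))
```

```text
t 16.62 pos [609.8 123.9  17.9] psi -0.302 w 33.1 F [-0.1  0.   0.6]
3 (0.6093, 0.1228, 0.15, -0.304)
   [0.0, 0.4, -44.0, 0.0, -0.001, 0.001]
   [0.0, 0.4, -44.0, 0.0, -0.001, 0.001]
   [-0.0, 0.4, -44.0, 0.0, -0.001, 0.001]
9 (0.568, -0.341, 0.15, -0.02)
   [11.0, 50.5, 0.0, 0.0, 0.0, -0.032]
   [9.4, 50.9, 0.0, 0.0, 0.0, -0.032]
   [7.8, 51.1, 0.0, 0.0, 0.0, -0.032]
   [6.2, 51.4, 0.0, 0.0, 0.0, -0.032]
   [4.6, 51.5, 0.0, 0.0, 0.0, -0.032]
   [3.0, 51.7, 0.0, 0.0, 0.0, -0.032]
   [1.3, 51.7, 0.0, 0.0, 0.0, -0.032]
   [-0.3, 51.7, 0.0, 0.0, 0.0, -0.032]
   [-1.9, 51.7, 0.0, 0.0, 0.0, -0.032]
3 (0.568, -0.341, 0.03, -0.02)
   [0.0, 0.0, 40.0, 0.0, 0.0, 0.0]
   [0.0, 0.0, 40.0, 0.0, 0.0, 0.0]
   [0.0, 0.0, 40.0, 0.0, 0.0, 0.0]
```

servo_tool(increments=[[0,0,-10,0,0,0,0.2],[0,0,-40,0,0,0,0.2],[0,0,-40,0,0,0,0.2],[5,20,-30,0,0,0,0.2],[11,45,0,0,0,-0.032,0.2],[9,50,0,0,0,-0.032,0.2],[8,50,0,0,0,-0.032,0.2],[6,50,0,0,0,-0.032,0.2],[4.5,50,0,0,0,-0.032,0.2],[2,50,0,0,0,-0.032,0.2],[0,50,0,0,0,-0.032,0.2],[-2,45,0,0,0,-0.032,0.2],[-2,25,0,0,0,-0.032,0.2],[0,8,0,0,0,0,0.2],[0,0,0,0,0,0,0.2]], grip_force=60)

```text
clock: 18.5
tool_pos: [0.5686, -0.3351, 0.1501]
eef_rot: [3.138, -0.007, 0.01]
contact_force: [0.3, 0.6, -1.4]
grip_width: 0.0327
```

Run:
```python
from h import *
plan((.568,-.341,.06,-.02),(.568,-.341,.024,-.02))
```

```text
t 18.50 pos [ 568.6 -335.1  150.1] psi -0.005 w 32.7 F [ 0.3  0.6 -1.4]
2 (0.568, -0.341, 0.06, -0.02)
   [-0.6, 2.8, 45.0, 0.002, -0.003, 0.008]
   [-0.4, 2.9, 45.0, 0.002, -0.003, 0.008]
1 (0.568, -0.341, 0.024, -0.02)
   [0.0, 0.0, 36.0, 0.0, 0.0, 0.0]
```

servo_tool(increments=[[0,3,40,0.002,-0.003,0.008,0.2],[0,2,40,0.001,-0.003,0.008,0.2],[0,0,5,0,0,0,0.2],[0,0,0,0,0,0,0.2]])

```text
clock: 19.0
tool_pos: [0.572, -0.3355, 0.0659]
eef_rot: [3.141, -0.028, 0.005]
contact_force: [0.0, 0.6, -0.1]
grip_width: 0.0328
```

Run:
```python
from h import *
plan((.568,-.341,.0225,-.02))
```

```text
t 19.00 pos [ 572.  -335.5   65.9] psi -0.018 w 32.8 F [ 0.   0.6 -0.1]
1 (0.568, -0.341, 0.0225, -0.02)
   [-4.0, 5.5, 43.3, 0.0, -0.003, 0.002]
```

servo_tool(increments=[[-4,5.5,12,0,-0.003,0.002,0.2],[0,0,14,0,0,0,0.2],[0,0,9,0,0,0,0.2],[0,0,3,0,0,0,0.2],[0,0,0,0,0,0,0.2]])

```text
clock: 19.62
tool_pos: [0.5688, -0.3414, 0.0279]
eef_rot: [3.14, -0.03, 0.005]
contact_force: [1.7, -0.4, -1.2]
grip_width: 0.0323
```

Run:
```python
from h import *
plan((.568,-.341,.0222,-.02))
```

```text
t 19.62 pos [ 568.8 -341.4   27.9] psi -0.019 w 32.3 F [ 1.7 -0.4 -1.2]
1 (0.568, -0.341, 0.0222, -0.02)
   [-0.8, -0.4, 5.7, 0.001, -0.003, 0.001]
```

servo_tool(increments=[[0,0,4,0,-0.003,0,0.2],[0,0,1,0,0,0,0.2],[0,0,0,0,0,0,0.2]])

```text
clock: 20.0
tool_pos: [0.5691, -0.3415, 0.0231]
eef_rot: [3.14, -0.03, 0.001]
contact_force: [0.4, 0.3, -2.4]
grip_width: 0.0326
```

servo_tool(increments=[[0,0,1.2,0,0,0,0.2],[0,0,0,0,0,0,0.37],[0,0,0,0,0,0,0.44],[0,0,0,0,0,0,0.48],[0,0,-5,0,0,0,0.5],[0,0,-40,0,0,0,0.5],[0,0,-60,0,0,0,1],[0,0,-40,0,0,0,1],[0,0,-15,0,0,0,1]])

```text
clock: 21.12
tool_pos: [0.5686, -0.3411, 0.1876]
eef_rot: [3.14, -0.03, 0.0]
contact_force: [0.7, -0.4, -0.3]
grip_width: 0.0855
```

Run:
```python
from h import *
plan((.63,-.142,.18,.1))
shot('wrist','w8')
```

```text
t 21.12 pos [ 568.6 -341.1  187.6] psi -0.019 w 85.5 F [ 0.7 -0.4 -0.3]
4 (0.63, -0.142, 0.18, 0.1)
   [14.4, -50.1, 1.8, 0.0, 0.0, -0.03]
   [15.9, -49.6, 1.8, 0.0, 0.0, -0.03]
   [17.3, -49.1, 1.9, 0.0, 0.0, -0.03]
   [18.8, -48.6, 1.9, 0.0, 0.0, -0.03]
```

servo_tool(increments=[[26,-43,4,0,0,0,1],[26,-43,4,0,0,0,1],[26,-43,4,0,0,0,1],[20,-35,4,0,0,0,1],[5,-10,4,0,0,0,1],[0,0,0,0,0,0,1]])

```text
clock: 21.92
tool_pos: [0.6776, -0.1655, 0.1673]
eef_rot: [3.138, -0.034, 0.002]
contact_force: [0.0, -0.1, 0.6]
grip_width: 0.0855
```

Run:
```python
from h import *
plan((.689,-.1475,.14,0),(.689,-.1475,.067,0))
```

```text
t 21.93 pos [ 677.6 -165.5  167.3] psi -0.022 w 85.5 F [ 0.  -0.1  0.6]
1 (0.689, -0.1475, 0.14, 0)
   [11.0, -18.3, 27.3, 0.004, -0.001, -0.022]
2 (0.689, -0.1475, 0.067, 0)
   [0.0, 0.0, 36.5, 0.0, 0.0, 0.0]
   [0.0, 0.0, 36.5, 0.0, 0.0, 0.0]
```

View pics/w8.png

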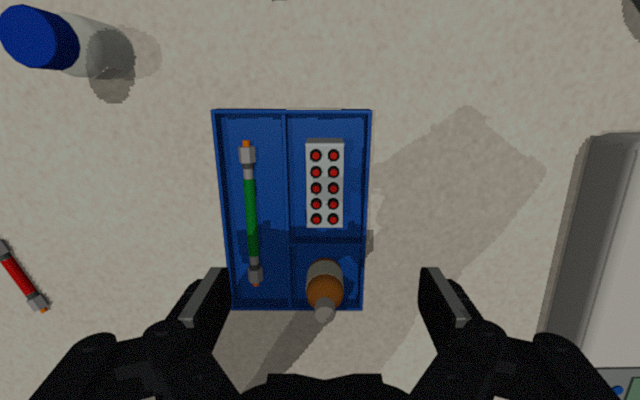

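Blue tray is complete: column at (250,210), rack at (325,185) and amber bottle at (325,290), each in its well. Next is the clear bottle.

servo_tool(increments=[[11,-18,10,0.004,0,-0.022,1],[0,0,12,0,0,0,1],[0,0,0,0,0,0,1]])

```text
clock: 22.3
tool_pos: [0.6887, -0.1492, 0.1439]
eef_rot: [3.141, -0.001, 0.001]
contact_force: [0.4, 0.0, 0.3]
grip_width: 0.0852
```

Run:
```python
from h import *
plan((.689,-.1475,.067,0,20))
```

```text
t 22.30 pos [ 688.7 -149.2  143.9] psi -0.001 w 85.2 F [0.4 0.  0.3]
4 (0.689, -0.1475, 0.067, 0, 20)
   [0.1, -0.4, 19.2, 0.0, -0.0, -0.0]
   [0.1, -0.4, 19.2, 0.0, -0.0, -0.0]
   [0.1, -0.4, 19.2, 0.0, -0.0, -0.0]
   [0.1, -0.4, 19.2, 0.0, -0.0, -0.0]
```

servo_tool(increments=[[0,-0.5,22,0,0,0,1],[0,-0.5,22,0,0,0,1],[0,0,16,0,0,0,1],[0,0,7,0,0,0,0.8],[0,0,0,0,0,0,0.65]], grip_force=40)

```text
clock: 22.92
tool_pos: [0.6889, -0.1507, 0.0765]
eef_rot: [3.14, -0.005, 0.004]
contact_force: [-0.8, -0.2, 0.2]
grip_width: 0.0557
```

Run:
```python
from h import *
plan((.689,-.1475,.067,0,20))
shot('wrist','w9',(140,60,360,340),1.4)
```

```text
t 22.93 pos [ 688.9 -150.7   76.5] psi -0.003 w 55.7 F [-0.8 -0.2  0.2]
1 (0.689, -0.1475, 0.067, 0, 20)
   [0.0, -3.3, 9.5, 0.001, -0.002, -0.003]
```

View pics/w9.png

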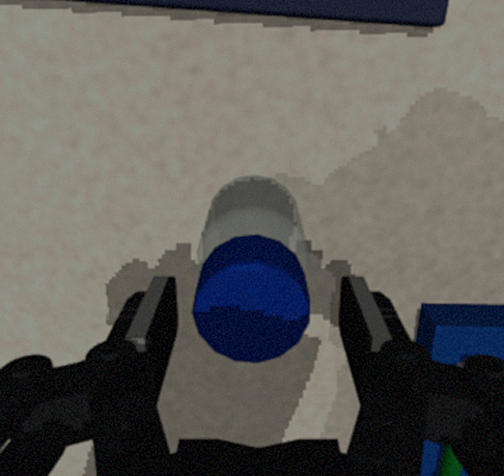

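servo_tool(increments=[[0,-3,8,0,-0.002,-0.003,0.65],[0,0,1,0,0,0,0.6],[0,0,0,0,0,0,0.5],[0,0,0,0,0,0,0.4],[0,0,0,0,0,0,0.3],[0,0,0,0,0,0,0.2],[0,0,0,0,0,0,0.2]], grip_force=40)

```text
clock: 23.85
tool_pos: [0.6897, -0.1476, 0.0687]
eef_rot: [3.14, 0.0, 0.004]
contact_force: [-0.5, -0.2, -0.8]
grip_width: 0.0372
```

Run:
```python
from h import *
plan((.689,-.1475,.18,0),(.558,.319,.18,0),(.558,.319,.10,0))
```

```text
t 23.85 pos [ 689.7 -147.6   68.7] psi 0.000 w 37.2 F [-0.5 -0.2 -0.8]
3 (0.689, -0.1475, 0.18, 0)
   [-0.1, 0.0, -37.1, 0.001, -0.001, 0.0]
   [-0.2, 0.0, -37.1, 0.001, -0.001, 0.0]
   [-0.2, -0.0, -37.1, 0.001, -0.001, 0.0]
9 (0.558, 0.319, 0.18, 0)
   [-14.6, -51.8, 0.0, 0.0, 0.0, 0.0]
   [-14.6, -51.8, 0.0, 0.0, 0.0, 0.0]
   [-14.6, -51.8, 0.0, 0.0, 0.0, 0.0]
   [-14.6, -51.8, 0.0, 0.0, 0.0, 0.0]
   [-14.6, -51.8, 0.0, 0.0, 0.0, 0.0]
   [-14.6, -51.8, 0.0, 0.0, 0.0, 0.0]
   [-14.6, -51.8, 0.0, 0.0, 0.0, 0.0]
   [-14.6, -51.8, 0.0, 0.0, 0.0, 0.0]
   [-14.6, -51.8, 0.0, 0.0, 0.0, 0.0]
2 (0.558, 0.319, 0.1, 0)
   [0.0, 0.0, 40.0, 0.0, 0.0, 0.0]
   [0.0, 0.0, 40.0, 0.0, 0.0, 0.0]
```

servo_tool(increments=[[0,0,-10,0,0,0,0.2],[0,0,-30,0,0,0,0.2],[0,0,-40,0,0,0,0.2],[0,0,-30,0,0,0,0.2],[-8,-20,-5,0,0,0,0.2],[-13,-40,0,0,0,0,0.2],[-14,-50,0,0,0,0,0.2],[-14,-50,0,0,0,0,0.2],[-14,-50,0,0,0,0,0.2],[-14,-50,0,0,0,0,0.2],[-14,-50,0,0,0,0,0.2],[-14,-50,0,0,0,0,0.2],[-12,-40,0,0,0,0,0.2],[-8,-25,0,0,0,0,0.2],[-2,-10,0,0,0,0,0.2],[0,0,0,0,0,0,0.2]], grip_force=70)

```text
clock: 25.85
tool_pos: [0.5585, 0.3006, 0.1956]
eef_rot: [-3.141, 0.001, -0.016]
contact_force: [1.0, -0.5, -1.1]
grip_width: 0.0363
```

Run:
```python
from h import *
plan((.5575,.318,.12,0),(.5575,.318,.073,0))
```

```text
t 25.85 pos [558.5 300.6 195.6] psi -0.001 w 36.3 F [ 1.  -0.5 -1.1]
2 (0.5575, 0.318, 0.12, 0)
   [-0.9, -8.7, 37.8, -0.0, -0.005, -0.0]
   [-0.7, -8.7, 37.8, -0.0, -0.005, -0.0]
1 (0.5575, 0.318, 0.073, 0)
   [0.0, 0.0, 47.0, 0.0, 0.0, 0.0]
```

servo_tool(increments=[[0,-8.5,30,0,-0.006,0,0.2],[0,-8.5,30,0,-0.006,0,0.2],[0,0,10,0,0,0,0.2],[0,0,0,0,0,0,0.2]])

```text
clock: 26.35
tool_pos: [0.5622, 0.3124, 0.126]
eef_rot: [3.141, -0.011, 0.002]
contact_force: [-0.2, 0.7, -0.1]
grip_width: 0.0363
```

Run:
```python
from h import *
plan((.5575,.318,.0727,0))
shot('wrist','w10')
```

```text
t 26.35 pos [562.2 312.4 126. ] psi -0.007 w 36.3 F [-0.2  0.7 -0.1]
1 (0.5575, 0.318, 0.0727, 0)
   [-4.8, -5.6, 53.3, 0.001, -0.001, -0.007]
```

View pics/w10.png

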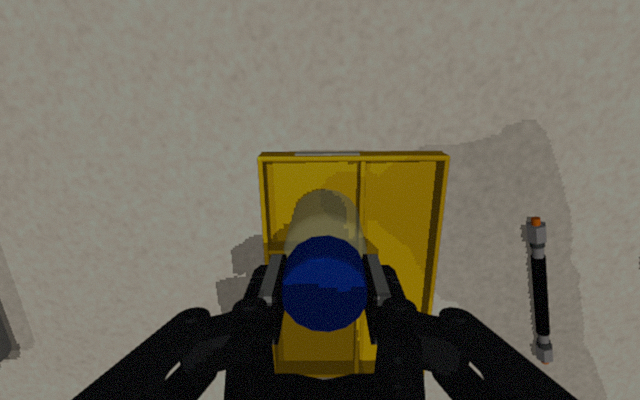

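servo_tool(increments=[[-5,-5.5,12,0,0,-0.007,0.2],[0,0,12,0,0,0,0.2],[0,0,0,0,0,0,0.2]])

```text
clock: 26.78
tool_pos: [0.5576, 0.3182, 0.1025]
eef_rot: [-3.141, -0.001, -0.005]
contact_force: [0.3, 0.3, -1.2]
grip_width: 0.0361
```

Run:
```python
from h import *
plan((.5575,.318,.0727,0))
```

```text
t 26.77 pos [557.6 318.2 102.5] psi 0.000 w 36.1 F [ 0.3  0.3 -1.2]
1 (0.5575, 0.318, 0.0727, 0)
   [-0.2, 0.2, 29.8, -0.0, -0.003, 0.0]
```

servo_tool(increments=[[0,0,12,0,-0.003,0,0.2],[0,0,9,0,0,0,0.2],[0,0,4,0,0,0,0.2],[0,0,2,0,0,0,0.2],[0,0,0,0,0,0,0.2]])

```text
clock: 27.4
tool_pos: [0.5579, 0.3181, 0.0737]
eef_rot: [-3.141, -0.001, -0.001]
contact_force: [-0.3, -0.2, -0.2]
grip_width: 0.0364
```

servo_tool(increments=[[0,0,1,0,0,0,0.2],[0,0,0,0,0,0,0.2]])

```text
clock: 27.65
tool_pos: [0.5581, 0.3182, 0.073]
eef_rot: [-3.141, -0.001, -0.002]
contact_force: [-0.1, -0.0, -1.7]
grip_width: 0.0364
```

servo_tool(increments=[[0,0,0.5,0,0,0,0.42],[0,0,0,0,0,0,0.5],[0,0,0,0,0,0,0.6],[0,0,0,0,0,0,0.8],[0,0,-25,0,0,0,1],[0,0,-50,0,0,0,1],[0,0,0,0,0,0,1]])

```text
clock: 28.52
tool_pos: [0.5582, 0.3181, 0.1499]
eef_rot: [-3.141, -0.001, -0.002]
contact_force: [-0.2, 0.3, -1.4]
grip_width: 0.0851
```

Run:
```python
from h import *
plan((.463,.0037,.1,.31))
```

```text
t 28.52 pos [558.2 318.1 149.9] psi 0.000 w 85.1 F [-0.2  0.3 -1.4]
7 (0.463, 0.0037, 0.1, 0.31)
   [-13.6, 44.9, 7.1, -0.0, -0.0, -0.044]
   [-15.6, 44.3, 7.1, -0.0, -0.0, -0.044]
   [-17.5, 43.5, 7.1, -0.0, -0.0, -0.044]
   [-19.4, 42.7, 7.1, -0.0, -0.0, -0.044]
   [-21.3, 41.8, 7.1, -0.0, -0.0, -0.044]
   [-23.1, 40.8, 7.1, -0.0, -0.0, -0.044]
   [-24.9, 39.8, 7.1, -0.0, -0.0, -0.044]
```

servo_tool(increments=[[-13.5,45,3,0,0,-0.044,1],[-15.5,44,8,0,0,-0.044,1],[-17.5,43,8,0,0,-0.044,1],[-19.5,42.5,8,0,0,-0.044,1],[-21,42,8,0,0,-0.044,0.8],[-23,40,8,0,0,-0.044,0.6],[-22,32,8,0,0,-0.044,0.5],[-3,5,0,0,0,0,0.5],[0,0,0,0,0,0,0.5]])

```text
clock: 29.65
tool_pos: [0.4595, -0.0009, 0.094]
eef_rot: [-3.101, -0.501, -0.0]
contact_force: [-0.8, 0.1, 0.9]
grip_width: 0.0427
```

Run:
```python
from h import *
plan((.463,.0037,.03,.311))
```

```text
t 29.65 pos [459.5  -0.9  94. ] psi 0.320 w 42.7 F [-0.8  0.1  0.9]
2 (0.463, 0.0037, 0.03, 0.311)
   [2.3, -1.6, 32.0, -0.0, -0.0, 0.005]
   [2.3, -1.6, 32.0, -0.0, -0.0, 0.005]
```

servo_tool(increments=[[2.3,-1.6,30,0,0,0.005,0.5],[2.3,-1.6,28,0,0,0.005,0.5],[0,0,6,0,0,0,0.5],[0,0,0,0,0,0,0.5]])

```text
clock: 30.15
tool_pos: [0.4649, 0.008, 0.0292]
eef_rot: [-3.102, -0.491, -0.005]
contact_force: [0.5, -0.6, 0.5]
grip_width: 0.0427
```

Run:
```python
from h import *
plan((.463,.0037,.003,.311))
```

```text
t 30.15 pos [464.9   8.   29.2] psi 0.314 w 42.7 F [ 0.5 -0.6  0.5]
1 (0.463, 0.0037, 0.003, 0.311)
   [-3.2, 3.5, 26.2, -0.001, -0.003, 0.003]
```

servo_tool(increments=[[-3,3.5,8,0,-0.003,0.003,0.5],[0,0,10,0,0,0,0.5],[0,0,5,0,0,0,0.5],[0,0,0,0,0,0,0.5]])

```text
clock: 30.65
tool_pos: [0.4638, 0.0036, 0.0062]
eef_rot: [-3.103, -0.486, -0.003]
contact_force: [0.0, 1.3, 0.7]
grip_width: 0.0427
```

Run:
```python
from h import *
plan((.463,.0037,.003,.311))
```

```text
t 30.65 pos [463.8   3.6   6.2] psi 0.311 w 42.7 F [0.  1.3 0.7]
1 (0.463, 0.0037, 0.003, 0.311)
   [-0.7, -0.3, 3.2, -0.0, -0.002, -0.0]
```

servo_tool(increments=[[0,0,3.2,0,-0.002,0,0.4],[0,0,0,0,0,0,0.2],[0,0,0,0,0,0,0],[0,0,0,0,0,0,0],[0,0,0,0,0,0,0],[0,0,0,0,0,0,0]], grip_force=40)

```text
clock: 31.4
tool_pos: [0.464, 0.0037, 0.0033]
eef_rot: [-3.104, -0.487, -0.001]
contact_force: [-0.0, 1.1, -0.2]
grip_width: 0.0096
```

servo_tool(increments=[[0,0,-10,0,0,0,0],[0,0,-35,0,0,0,0],[0,0,-50,0,0,0,0],[0,0,-10,0,0,0,0]], grip_force=60)

```text
clock: 31.9
tool_pos: [0.4633, 0.0036, 0.1124]
eef_rot: [-3.103, -0.486, 0.001]
contact_force: [0.5, 0.8, -1.5]
grip_width: 0.0085
```

Run:
```python
from h import *
plan((.48,.246,.1,0.01),(.48,.246,.04,0.01))
```

```text
t 31.90 pos [463.3   3.6 112.4] psi 0.311 w 8.5 F [ 0.5  0.8 -1.5]
5 (0.48, 0.246, 0.1, 0.01)
   [18.0, -45.1, 2.5, -0.0, 0.0, 0.06]
   [15.2, -46.1, 2.5, -0.0, 0.0, 0.06]
   [12.4, -47.0, 2.5, -0.0, 0.0, 0.06]
   [9.6, -47.6, 2.5, -0.0, 0.0, 0.06]
   [6.7, -48.1, 2.5, -0.0, 0.0, 0.06]
2 (0.48, 0.246, 0.04, 0.01)
   [0.0, 0.0, 30.0, 0.0, 0.0, 0.0]
   [0.0, 0.0, 30.0, 0.0, 0.0, 0.0]
```

servo_tool(increments=[[16,-45,2,0,0,0.06,0],[14,-46,2,0,0,0.06,0],[11,-46,2,0,0,0.06,0],[8,-45,2,0,0,0.06,0],[5,-38,2,0,0,0.06,0],[0,-8,0,0,0,0,0],[0,0,0,0,0,0,0]])

```text
clock: 32.78
tool_pos: [0.4737, 0.2447, 0.1024]
eef_rot: [3.141, -0.001, -0.001]
contact_force: [-0.1, -0.6, -1.3]
grip_width: 0.0085
```

Run:
```python
from h import *
plan((.475,.2465,.05,0.005))
```

```text
t 32.77 pos [473.7 244.7 102.4] psi -0.001 w 8.5 F [-0.1 -0.6 -1.3]
1 (0.475, 0.2465, 0.05, 0.005)
   [1.3, -1.8, 52.4, 0.001, 0.001, -0.006]
```

servo_tool(increments=[[1,-2,30,0,0,-0.006,0],[0,0,30,0,0,0,0],[0,0,8,0,0,0,0],[0,0,0,0,0,0,0]])

```text
clock: 33.28
tool_pos: [0.4758, 0.2422, 0.034]
eef_rot: [3.14, 0.003, -0.0]
contact_force: [-0.3, 0.3, -0.4]
grip_width: 0.0086
```

Run:
```python
from h import *
plan((.475,.2465,.0073,0.005))
```

```text
t 33.27 pos [475.8 242.2  34. ] psi 0.002 w 8.6 F [-0.3  0.3 -0.4]
1 (0.475, 0.2465, 0.0073, 0.005)
   [-0.8, -4.3, 26.7, 0.001, 0.0, -0.003]
```

servo_tool(increments=[[-1,-4.3,8,0,0,0,0],[0,0,10,0,0,0,0],[0,0,5,0,0,0,0],[0,0,2,0,0,0,0],[0,0,0,0,0,0,0]])

```text
clock: 33.9
tool_pos: [0.4755, 0.2469, 0.0092]
eef_rot: [3.141, 0.003, 0.003]
contact_force: [-0.5, -0.4, 0.0]
grip_width: 0.0088
```

servo_tool(increments=[[0,0,1.8,0,0,0,0],[0,0,0,0,0,0,0]])

```text
clock: 34.15
tool_pos: [0.4757, 0.247, 0.0075]
eef_rot: [3.141, 0.003, 0.004]
contact_force: [0.7, 0.3, -0.2]
grip_width: 0.0088
```

Released next, then I'll back off so the top camera has a clear view.

servo_tool(increments=[[0,0,0.3,0,0,0,0.15],[0,0,0,0,0,0,0.22],[0,0,0,0,0,0,0.22],[0,0,-20,0,0,0,0.22],[0,0,-50,0,0,0,0.22],[0,0,-60,0,0,0,0.5],[-20,40,-40,0,0,0,0.5],[-30,50,-20,0,0,0,0.5],[-30,50,0,0,0,0,0.5],[0,10,0,0,0,0,0.5],[0,0,0,0,0,0,0.5],[0,0,0,0,0,0,0.5]])

```text
clock: 35.65
tool_pos: [0.3937, 0.0938, 0.2034]
eef_rot: [-3.141, -0.005, -0.008]
contact_force: [-0.1, 0.3, -0.3]
grip_width: 0.0426
```

Run:
```python
from h import *
plan()
shot('top','t9',(130,110,390,195),2)
```

```text
t 35.65 pos [393.7  93.8 203.4] psi 0.003 w 42.6 F [-0.1  0.3 -0.3]
```

View pics/t9.png

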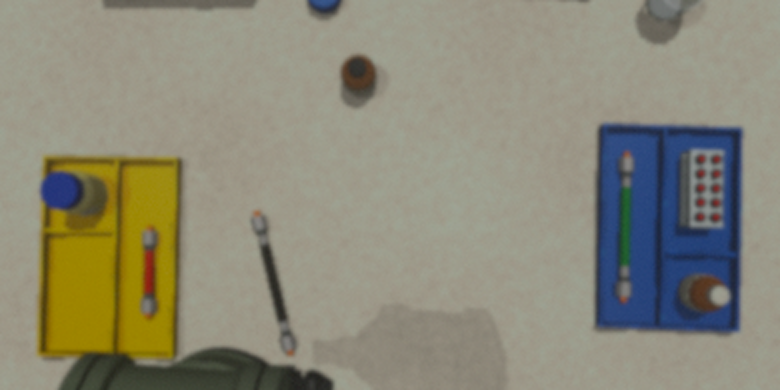

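Run:
```python
from h import *
np.set_printoptions(precision=4,suppress=True)
B=((.529,-.309),-.022);Y=((.491,.2865),3.143)
for n,p,z,(m,a) in(("clear",[(62,190)],.095,Y),("red",[(149,230),(149,317)],.011,Y),("amber",[(720,295)],.082,B),("rack",[(701,159),(718,159),(698,218),(716,219)],.046,B),("green",[(627,153),(623,301)],.011,B),("spareB",[(356,67)],.078,((0,0),0)),("spareC",[(257,212),(290,352)],.008,((0,0),0))):
    q=ray("top",np.array(p)/2+[130,110]-.25,z)[:,:2].mean(0)-m
    print(n,q@np.array([[np.cos(a),-np.sin(a)],[np.sin(a),np.cos(a)]]))
```

```text
clear [-0.0679 -0.0271]
red [0.0173 0.0392]
amber [-0.0667 -0.0311]
rack [ 0.0402 -0.0306]
green [-0.0007  0.0449]
spareB [0.6871 0.0225]
spareC [0.4662 0.1124]
```

Every piece is inside its window and the spares have not moved, so I'm handing in.

```bash
python3 -c "
from bench import *
print(close_job())"
```

```text
the job is handed in; nothing more can be done
None
```

Both kits are made up and the job is handed in, at about 36 s on the robot's clock. The hand-in reports no verdict.

- **Blue tray:** the green column is in the lane, the white-capped amber bottle in the square well and the vial rack in the oblong well.
- **Yellow tray:** the red column is in the lane and the blue-capped clear bottle in the square well.

**Positions:** the last top view put the pieces here, in tray frames; all are within their limits:

| Piece | Measured x, y (mm) | Target x, y (mm) |
|---|---|---|
| Green column | -1, 45 | 0, 39.5 |
| Amber bottle | -67, -31 | -66.5, -32 |
| Vial rack | 40, -31 | 39.5, -32 |
| Red column | 17, 39 | 0, 39.5 |
| Clear bottle | -68, -27 | -66.5, -32 |

- **Spares:** both read within about 1 mm of their starting positions.
- **Gripper:** it was clear of everything, and the wrist force read about zero.
- **Heights and tilts:** I checked these only by eye in the pictures and from the tool height at each release, not by separate measurement.
- **One retry:** the first grip on the green column was about 4 mm too high, so I opened, lowered the tool and gripped again before lifting.

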